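# Unlock the used water-filter cartridge, draw it out and hold it tipped over the drip tray

### The job

Turn the blue-capped filter cartridge anticlockwise, seen from above, until its orange pointer faces the orange mark on the filter housing, then draw it straight up and out. Carry it to the steel drip tray and tip it halfway over, to about 45 degrees with its grip end still the higher, so that the black seal at its lower end can be inspected. Finish like that, holding it still in the gripper with its lower end above the tray, well clear of the tray and everything else, and leave the other things on the worktop where they stand.

Things in the scene. Friction and masses are not known exactly. Their poses are not given: they have to be found in the camera images.
- cartridge: Used filter cartridge, loose in the housing: white cylinder 50 mm wide, 84 mm tall with its blue cap; on the cap a blue grip bar 40 mm long (its x), 16 mm wide (y), 30 mm high. 0.17 to 0.35 kg. Origin: centre of its underside; z up through the grip, x to its pointer and lug. At the start it stands 8 mm above the worktop, x turned 0.6 to 1.3 rad clockwise (from above) of the housing's x
- foot (a point): Centre of the cartridge's underside (its lower end, with a black seal ring around it)
- grip (a point): Middle of the cartridge's grip bar, on its axis, 99 mm above its underside (bar: 84 to 114 mm). Pinch the bar across its 16 mm, from above, with 40 N or more. The cartridge turns freely: no spring, no thread
- pointer (a point): Orange end of the cartridge's grip bar: top edge, 20 mm from the axis towards the cartridge's x, 114 mm above its underside
- lug (a point): Outer end of the cartridge's lug (white, hidden under the collar while locked), 33 mm from the axis along the cartridge's x; 12 mm wide, 50 to 57 mm above its underside. Locked, it has 4 mm of vertical play below the collar
- housing: Water-filter housing, fixed to the worktop: grey round well 90 mm wide, 75 mm high, on a 150 by 120 mm foot. Origin: on the well's axis at worktop height; z up, x to the notch and orange mark. Well floor 8 mm up; white collar on top (69 to 75 mm up) with a 55 mm opening. A valve block, 58 mm high, stands at its -x side
- notch (a point): Middle of the notch in the collar's top face, 36 mm from the well's axis along the housing's x. 20 mm wide; only here can the lug rise. A stop under the collar halts the lug about 0.07 rad anticlockwise beyond the notch's middle
- mark (a point): Top of the orange tab outside the housing in line with the notch, 53 mm from the well's axis along the housing's x, 68 mm above the worktop
- tray: Steel drip tray fixed to the worktop, empty: 200 mm (x) by 150 mm (y), 22 mm high. Origin: centre of its underside
- mug: Bystander, leave alone: a blue ceramic mug, 80 mm wide, 90 mm tall, handle at its +y side. Origin: centre of its underside
- spare: Bystander, leave alone: a spare filter cartridge with a green cap and grip, standing on the worktop: same shape as the used one, 50 mm wide, 114 mm tall; not to be used. Origin: centre of its underside
- soap: Bystander, leave alone: a green washing-up bottle, 60 mm wide, 170 mm tall. Origin: centre of its underside
- jar: Bystander, leave alone: an amber glass spice jar with a steel lid, 48 mm wide, 75 mm tall. Origin: centre of its underside
- brush: Bystander, leave alone: a white washing-up brush lying flat, about 0.2 m long along its x axis. Origin: a point of its underside
- bowl: Bystander, leave alone: a white bowl, 130 mm wide, 50 mm tall. Origin: centre of its underside
Things that resemble listed ones, but are neither listed nor needed, are in the scene too. Several things have the shape of the tray; the one meant has the colours described above. Leave any purple look-alike of the cartridge alone.

How it is judged:
On the way, in this order (a step that is already met when the one before it is completed fails the run):
1. the seated cartridge is turned until its pointer faces the housing's mark (angle between the x axis of cartridge and the x axis of housing, either way round below 0.2 rad and x of pointer in the frame of housing above 0.012 m and z of foot in the frame of housing below 0.02 m and horizontal distance between foot and housing below 0.01 m), for 0.1 s.
2. the cartridge is drawn up until its lower end is above the housing's collar (z of foot in the frame of housing above 0.078 m and contact force between cartridge and the fingers above 1 N), for 0.1 s.
At the end, for the whole second after the job is handed in: Cartridge held still in the fingers (over 1 N; under 0.03 m/s, 0.15 rad/s), axis 30 to 60 degrees from upright with the grip end higher, centre of its lower end within the tray's outline from above and 60 mm or more above the worktop, touching no tray, housing or bystander (angle between cartridge's own z axis and vertical between 0.52 and 1.05 rad and height (world z) of foot above 0.06 m and x of foot in the frame of tray between -0.1 and 0.1 m and y of foot in the frame of tray between -0.075 and 0.075 m and contact force between cartridge and the fingers above 1 N and contact force between cartridge and tray below 0.2 N and contact force between cartridge and housing below 0.2 N and contact force between cartridge and mug below 0.2 N and contact force between cartridge and spare below 0.2 N and contact force between cartridge and soap below 0.2 N and contact force between cartridge and jar below 0.2 N and contact force between cartridge and brush below 0.2 N and contact force between cartridge and bowl below 0.2 N and linear speed of cartridge below 0.03 m/s and angular speed of cartridge below 0.15 rad/s); the arm keeps its last pose, push and grip.
It fails at once if a bystander is pushed more than 30 mm from its place (distance of any of mug, spare, soap, jar, brush, bowl from where it was at the start of the episode above 0.03 m).
It fails at once if an upright bystander is tipped over (angle between any of mug, spare, soap, jar, bowl's own z axis and vertical above 0.5 rad).
It also fails if it takes over 43 s, if anything falls off the work surface, if the arm or the gripper's body presses on something with over 40 N, if the wrist force passes 120 N, or if a joint passes its speed limit or range.

### The arm

A 6-joint arm with a two-finger parallel gripper is mounted at the origin on the work surface. World frame = base frame: x ahead of the robot, y to its left, z up, the work surface at z = 0. Lengths are in m, angles in rad, forces in N, time in s.
With the tool pointing down it reaches from about 0.3 to 0.775 m from the base axis. Payload 14.6 kg.
Tool frame: the origin (TCP) lies midway between the tips of the shut fingers; the grasp point (between the pads) lies 19 mm behind it (tcp_to_grasp is the distance from the TCP to the grasp point, in m); z points along the fingers, y is the line along which they close (so a half turn about z gives the same grasp; the last joint's range is limited). The gripper opens to 94 mm and grips with 3 to 60 N. Pads are 16 mm wide; open, the fingers measure 119 mm over their backs; the gripper's body (75 mm by 177 mm) begins 78 mm behind the grasp point.
Start: joints at [-1.332, 0.3, 1.521, -0, 1.321, -0.067], TCP at [0.166, -0.524, 0.205] pointing down, gripper open.
Joint ranges: [-3.03, 3.03], [-0.79, 2.21], [0.23, 2.52], [-1.04, 4.18], [0, 3.07], [-2.55, 2.55]. Speed limits (rad/s): [2.22, 2.22, 2.57, 3.14, 3.14, 3.14].

### API

Orientations are given as [roll, pitch, yaw] about the fixed x, y, z axes, in that order (R = Rz(yaw) Ry(pitch) Rx(roll)).
In Python, from station import * gives the robot as it stands.
- The arm moves only by the tool send_rows, never from a script. Its argument "motion" is a list of rows, each a list of 3 entries, a list of its own where there are three numbers: the shift along the tool's x, y, z in units of 0.03 m (1.0 is 0.03 m), then the turn, a rotation vector about the tool's x, y, z in units of 0.12 rad (1.0 is 0.12 rad), then the opening, from -1 (shut) to 1 (fully open). In form: [[[x, y, z], [rx, ry, rz], grip], ...]. A call has 1 to 12 rows; each row shifts and turns the commanded pose from where the row before left it, along the tool's axes as they then stand; what a row does not reach is not made up. A row lasts 1/10 s, in which the tool goes at most 50 mm and 8.59 degrees, less where a joint would pass 70% of its speed; a pose out of reach is approached as far as the arm can. A call with a number of a shift or a turn outside -1 to 1 is refused whole. A call with a gripper value outside its range is refused whole. The fingers move at their own pace and stop on an object; "squeeze" is the grip in N (left out, the last holds). Time passes only in rows, so rows that do not move let the fingers close. It gives the time, the measured TCP pose, the force, the opening and the grip force at its end, in the units of the state.
- get_obs(): the state, without advancing time (a new reading comes with each control period).
- camera(name): name is "side" or "top" or "wrist"; returns a dict with "pixels" (400x640x3 uint8, red, green, blue), "depth" (400x640 float32, m along the optical axis (not along the pixel's ray), 0 where there is no reading), "fx", "fy", "cx", "cy" (pixels), "rvec" (rotation vector, rad) and "tvec" (3), from world to camera coordinates, as OpenCV has them. Camera axes: x right, y down, z forward; pixel columns grow to the right and rows downward; lengths in m; the calibration is good to about 2 mm. A picture is of the moment at which its call begins.
- hand_in(): hands the job in; it is judged then, once.
The state is a dict: "time_s": time; "qpos": joint angles; "joint_vel": joint speeds; "tau": joint torques, N m; "ee_pos": TCP position; "eef_rot": TCP orientation; "force": force on the tool from outside, world axes, zero at the start; "moment": the same for the moment, N m; "grip_width": finger opening in m; "grip_force": force on a finger pad.
Only numpy, scipy, OpenCV 4.12 (cv2) and the standard library are available. Lean on these libraries where they do the work, as an engineer would, in place of code of your own. Each camera call takes 0.05 s, during which the arm holds its last target. There are 200 camera calls.

## Working session

There is one attempt and no reset: what is moved stays moved. The work goes in short steps, Python scripts to look and compute and a tool call to move; the robot and the scene stay as the last step left them, time stands still between calls to the robot, and variables do not carry over. Pictures are saved under pics/ and viewed, at most 10 in all, crops included, and the job is handed in when it is done.

Besides the shell and the picture viewer there is one more tool, called after "Request:" as a command line: name --argument value ..., lists and objects as JSON in quotes. send_rows: Moves the arm, as the interface text tells. Its arguments: {"type":"object","properties":{"motion":{"type":"array"},"squeeze":{"type":"number"}},"required":["motion"]}

```bash
mkdir -p pics
cat > h.py <<'E'
from station import *
import numpy as np, cv2
from scipy.spatial.transform import Rotation as R
def grab(n):
    c=camera(n); np.savez(f'/tmp/{n}.npz',**{k:np.array(v) for k,v in c.items()}); return c
def load(n): return dict(np.load(f'/tmp/{n}.npz'))
def world(c,u,v,d=None):
    d=c['depth'][int(round(v)),int(round(u))] if d is None else d
    p=np.array([(u-c['cx'])/c['fx']*d,(v-c['cy'])/c['fy']*d,d])
    return R.from_rotvec(np.ravel(c['rvec'])).inv().apply(p-np.ravel(c['tvec']))
def atz(c,u,v,z):
    r=R.from_rotvec(np.ravel(c['rvec'])).inv(); o=r.apply(-np.ravel(c['tvec']))
    d=r.apply([(u-c['cx'])/c['fx'],(v-c['cy'])/c['fy'],1]); return o+d*(z-o[2])/d[2]
E
python3 - <<'E'
from h import *
for n in ('top','side'):
    c=grab(n); cv2.imwrite(f'pics/{n}.png',c['pixels'][:,:,::-1])
print(get_obs())
E
```

```text
{'time_s': 0.1, 'qpos': array([-1.33162411e+00,  3.00431700e-01,  1.52150198e+00,  3.06256014e-05,
        1.32074763e+00, -6.66002295e-02]), 'joint_vel': array([-0.00041864,  0.00017909, -0.00242314,  0.00249778, -0.00147446,
        0.00039574]), 'tau': array([ 1.75353922e-03, -5.32645261e+01, -3.53283119e+01,  7.09377229e-02,
        2.34889443e-02, -6.12044687e-05]), 'ee_pos': array([ 0.16551383, -0.52425135,  0.20494142]), 'eef_rot': array([-3.14050839e+00, -1.02050274e-04,  3.05764797e-01]), 'force': array([-0.20927992,  0.92718763,  0.79945805]), 'moment': array([ 0.04466557, -0.02474914, -0.03296264]), 'grip_force': 0.0, 'grip_width': 0.09390914744398517}
```

View pics/top.png

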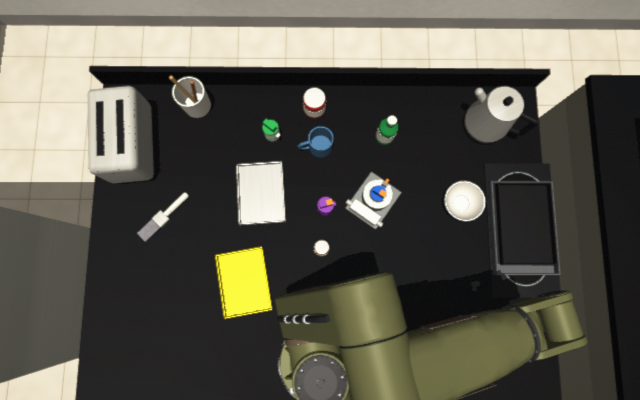

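View pics/side.png

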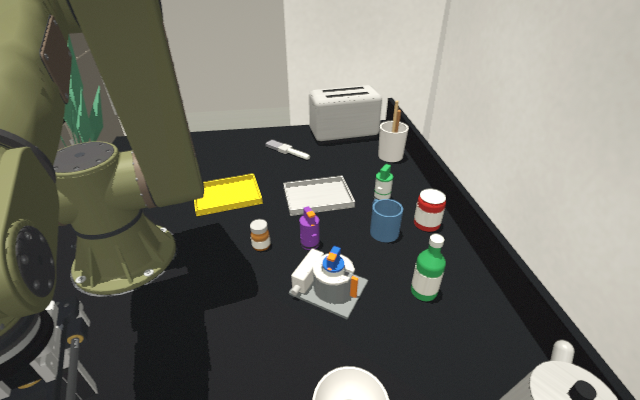

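The top view shows the housing with the blue-capped cartridge at (377,193). The purple look-alike is at (326,205) and the green spare at (271,129). There are two tray shapes: steel-grey at (261,193) and yellow at (243,283). The grey one fits "steel". I'll confirm both choices in an enlarged crop.

Run:
```python
from h import *
t=load('top')['pixels'][:,:,::-1]; s=load('side')['pixels'][:,:,::-1]
a=cv2.resize(t[165:235,340:410],(560,560),interpolation=cv2.INTER_CUBIC)
b=cv2.resize(t[150:240,225:295],(240,280),interpolation=cv2.INTER_CUBIC)
b2=cv2.resize(s[240:310,285:365],(240,280),interpolation=cv2.INTER_CUBIC)
cv2.imwrite('pics/crop.png',np.hstack([a,np.vstack([b,b2])]))
```

```text
(no output)
```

View pics/crop.png

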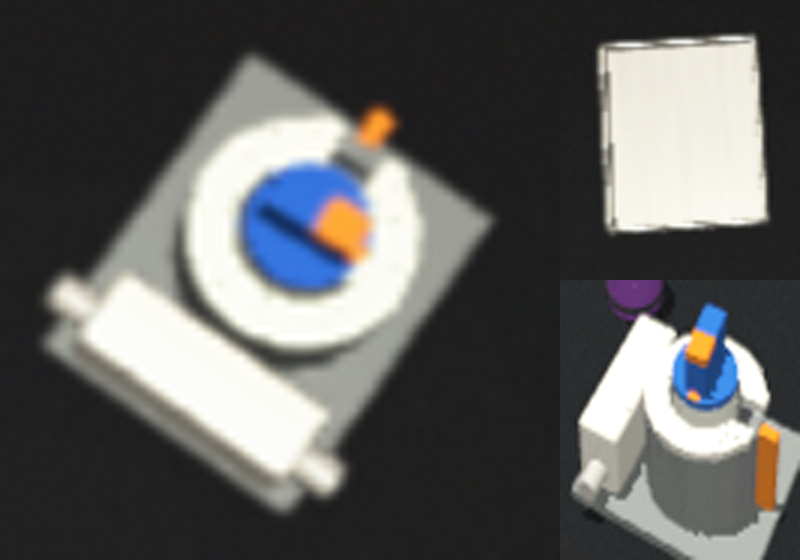

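The crop confirms them: the blue cap has its orange pointer at about (383,194), the orange mark is at (387,181), and the tray at right is steel-grey. Next I'll measure using depth.

Run:
```python
from h import *
c=load('top'); 
def cloud(u0,u1,v0,v1,c=c):
    g=[(u,v) for v in range(v0,v1) for u in range(u0,u1)]
    return np.array(g),np.array([world(c,u,v) for u,v in g]),np.array([c['pixels'][v,u] for u,v in g]).astype(int)
g,P,C=cloud(340,410,160,232)
m=(abs(P[:,2]-.075)<.006)&(C.min(1)>150); 
mm=m&(np.hypot(g[:,0]-377.7,g[:,1]-193.5)<16)
# circle fit on collar
(cx,cy),r=cv2.minEnclosingCircle(P[mm,:2].astype(np.float32)); print('collar',cx,cy,r,P[mm,2].mean(),mm.sum())
orange=(C[:,0]>180)&(C[:,2]<110)&(C[:,1]<190)
mk=orange&(g[:,1]<186); print('mark',P[mk].mean(0),mk.sum(), [atz(c,*g[mk].mean(0),.068)])
bar=P[:,2]>.112; b=P[bar]; print('bar',b.mean(0),bar.sum(),b[:,2].max())
print(cv2.minAreaRect(b[:,:2].astype(np.float32)))
po=bar&orange; print('orange',P[po].mean(0),po.sum())
w=np.linalg.svd(b[:,:2]-b[:,:2].mean(0))[2][0]; print('axis',np.arctan2(w[1],w[0]))
h=np.array([cx,cy]); mw=P[mk].mean(0)[:2]-h; print('house ang',np.arctan2(mw[1],mw[0]),np.hypot(*mw))
# tray corners
print('tray',[atz(c,u,v,.022).round(4) for u,v in [(236.5,163.5),(282.5,162),(285.5,222.5),(239,224.5)]])
g,P,C=cloud(225,295,150,240); k=P[:,2]>.012; print(cv2.minAreaRect(P[k,:2].astype(np.float32)),P[k,2].max())
# side cloud of grip
s=load('side'); g,P,C=cloud(285,365,235,320,s)
for nm,k in [('bar',(P[:,2]>.11)),('or',(P[:,2]>.11)&(C[:,0]>180)&(C[:,2]<110)),('mark',(P[:,2]>.06)&(P[:,2]<.075)&(C[:,0]>180)&(C[:,2]<90)&(g[:,0]>345))]: print(nm,P[k].mean(0),k.sum())
for nm,u0,u1,v0,v1 in [('mug',298,336,125,158),('purple',314,338,190,218),('jar',310,332,236,258),('spare',260,284,116,142),('soap',374,400,114,146),('bowl',440,490,175,225)]:
    g,P,C=cloud(u0,u1,v0,v1); k=P[:,2]>.03; print(nm,cv2.minAreaRect(P[k,:2].astype(np.float32)),P[k,2].max())
```

```text
collar 0.5200546383857727 -0.18289457261562347 0.04664864018559456 0.0741627428297095 348
mark [ 0.56613981 -0.21409936  0.05495503] 11 [array([ 0.56332232, -0.21213528,  0.068     ])]
bar [ 0.46157536 -0.14136507  0.42121845] 95 1.5462033644554263
((0.38128572702407837, -0.09541552513837814), (0.03954221308231354, 0.34284859895706177), 57.8214111328125)
orange [ 0.51263055 -0.19128421  0.12136052] 26
axis -0.6221298547747734
house ang -0.5951986799694615 0.05565592693966621
tray [array([0.6292, 0.2743, 0.022 ]), array([0.6349, 0.1228, 0.022 ]), array([0.434 , 0.1101, 0.022 ]), array([0.4271, 0.2597, 0.022 ])]
((0.43102455139160156, 0.16365475952625275), (0.4388903081417084, 0.18573912978172302), 16.397783279418945) 1.5462033644554263
bar [ 0.50330869 -0.2612186   0.1960029 ] 169
or [ 0.51324916 -0.19203605  0.12131997] 49
mark [ 0.56154028 -0.21355365  0.06732727] 21
mug ((0.4955742061138153, 0.03789125755429268), (0.11022667586803436, 0.4879695475101471), 83.07151794433594) 1.5462033644554263
purple ((0.3798035979270935, 0.006309345364570618), (0.053690724074840546, 0.26099473237991333), 75.66388702392578) 1.5462033644554263
jar ((0.31361913681030273, 0.00993138924241066), (0.046681590378284454, 0.12549923360347748), 67.30145263671875) 1.5462033644554263
spare ((0.4996209740638733, 0.10065548121929169), (0.5333141088485718, 0.049115266650915146), 13.933101654052734) 1.5462033644554263
soap ((0.506690263748169, -0.09599503874778748), (0.05951094254851341, 0.5603329539299011), 61.26369094848633) 1.5462033644554263
bowl ((0.4230470061302185, -0.2616303861141205), (0.1279381960630417, 0.6393975019454956), 21.423969268798828) 1.5462033644554263
```

Run:
```python
from h import *
def cloud(c,u0,u1,v0,v1):
    g=np.array([(u,v) for v in range(v0,v1) for u in range(u0,u1) if c['depth'][v,u]>0.1])
    return g,np.array([world(c,u,v) for u,v in g]),np.array([c['pixels'][v,u] for u,v in g]).astype(int)
for n,b in (('top',(340,410,160,232)),('side',(285,365,235,320))):
    c=load(n); g,P,C=cloud(c,*b)
    k=(P[:,2]>.114)&(P[:,2]<.13); B=P[k]; print(n,B.mean(0),k.sum(),cv2.minAreaRect(B[:,:2].astype(np.float32)))
    w=np.linalg.svd(B[:,:2]-B[:,:2].mean(0))[2][0]; print('axis',np.arctan2(w[1],w[0]))
    k=(abs(P[:,2]-.075)<.004)&(C.min(1)>120)&(np.hypot(P[:,0]-.52,P[:,1]+.183)<.06); print('collar',cv2.minEnclosingCircle(P[k,:2].astype(np.float32)),P[k].mean(0))
c=load('top')
for nm,b in [('mug',(298,336,125,158)),('purple',(314,338,190,218)),('jar',(310,332,236,258)),('spare',(260,284,116,142)),('soap',(374,400,114,146)),('tray',(225,295,150,240)),('bowl',(440,490,175,225))]:
    g,P,C=cloud(c,*b); k=(P[:,2]>(.03 if nm!='tray' else .012))&(P[:,2]<.3); print(nm,cv2.minAreaRect(P[k,:2].astype(np.float32)),P[k,2].max())
```

```text
top [ 0.51886937 -0.18242571  0.12122247] 75 ((0.519176721572876, -0.1820245385169983), (0.03967615216970444, 0.017225679010152817), 55.60005569458008)
axis 1.014716907993354
collar ((0.5200546383857727, -0.18289457261562347), 0.04664864018559456) [ 0.51783769 -0.182566    0.07437371]
side [ 0.51661431 -0.18514398  0.12049475] 129 ((0.5177756547927856, -0.18210391700267792), (0.04236716032028198, 0.01672632060945034), 59.00090026855469)
axis -2.13211456695557
collar ((0.5183225274085999, -0.182988241314888), 0.04628825932741165) [ 0.51314145 -0.19347308  0.07427699]
mug ((0.699488639831543, 0.00984763354063034), (0.10473769158124924, 0.07919842004776001), 71.72858428955078) 0.09484801641684358
purple ((0.48287534713745117, -0.018778104335069656), (0.051008667796850204, 0.04948451370000839), 64.97005462646484) 0.12224168276616834
jar ((0.3505013883113861, -0.005526319146156311), (0.04454280063509941, 0.04497751593589783), 33.34184265136719) 0.08270371242678708
spare ((0.7339950799942017, 0.1590963453054428), (0.0508616678416729, 0.04879346117377281), 6.168387413024902) 0.1232675621540416
soap ((0.7269325256347656, -0.21668396890163422), (0.05973537266254425, 0.05515627935528755), 65.84069061279297) 0.17545045275336765
tray ((0.5335806608200073, 0.19324028491973877), (0.20217743515968323, 0.1506844311952591), 4.239997863769531) 0.03114740628277422
bowl ((0.5096492767333984, -0.46881604194641113), (0.12979154288768768, 0.1410246193408966), 70.6440658569336) 0.058961176293433934
```

Request:
send_rows --motion '[[[0,0,0],[0,0,-0.98],1],[[0,0,0],[0,0,-0.98],1],[[0,0,0],[0,0,-0.98],1],[[0,0,0],[0,0,-0.98],1],[[0,0,0],[0,0,-0.98],1],[[0,0,0],[0,0,-0.98],1],[[1,0.25,0],[0,0,0],1],[[1,0.25,0],[0,0,0],1],[[1,0.25,0],[0,0,0],1],[[1,0.25,0],[0,0,0],1],[[1,0.25,0],[0,0,0],1],[[1,0.25,0],[0,0,0],1]]'

```text
time_s: 1.3
ee_pos: [0.2999, -0.3947, 0.2052]
eef_rot: [-3.141, -0.0, 1.011]
force: [-0.0, -0.6, 0.2]
grip_width: 0.0939
grip_force: 0.0
```

Request:
send_rows --motion '[[[1,0.25,0],[0,0,0],1],[[1,0.25,0],[0,0,0],1],[[1,0.25,0],[0,0,0],1],[[1,0.25,0],[0,0,0],1],[[1,0.25,0],[0,0,0],1],[[1,0.25,0],[0,0,0],1],[[1,0.2,0],[0,0,0],1],[[0.9,0.2,0],[0,0,0],1],[[0,0,0],[0,0,0],1],[[0,0,0],[0,0,0],1]]'

```text
time_s: 2.3
ee_pos: [0.4732, -0.225, 0.2051]
eef_rot: [-3.141, 0.0, 1.012]
force: [-0.1, -0.2, 0.1]
grip_width: 0.0938
grip_force: 0.0
```

Run:
```python
from h import *
c=grab('wrist'); cv2.imwrite('pics/w1.png',c['pixels'][:,:,::-1])
```

```text
(no output)
```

View pics/w1.png

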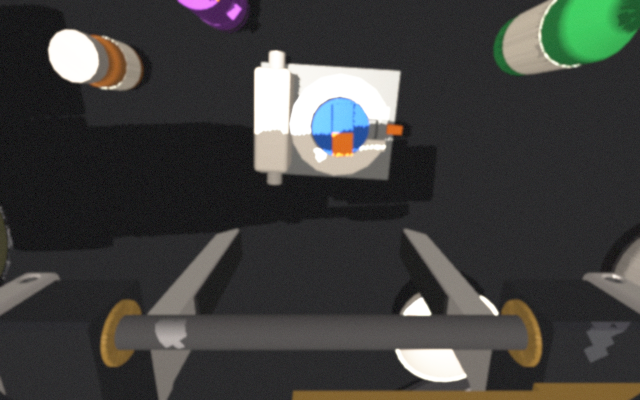

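The wrist view shows the bar at (342,130), running along image v with its orange end at (343,144). The mark is at (395,130), so the turn needed is about 1.5 rad. I'll measure it with wrist depth.

Run:
```python
from h import *
c=load('wrist')
g=np.array([(u,v) for v in range(60,190) for u in range(250,420) if c['depth'][v,u]>0.05])
P=np.array([world(c,u,v) for u,v in g]); C=np.array([c['pixels'][v,u] for u,v in g]).astype(int)
k=(P[:,2]>.112)&(P[:,2]<.13); B=P[k]; print(B.mean(0),k.sum(),cv2.minAreaRect(B[:,:2].astype(np.float32)))
w=np.linalg.svd(B[:,:2]-B[:,:2].mean(0))[2][0]; print('axis',np.arctan2(w[1],w[0]))
k=(abs(P[:,2]-.075)<.004)&(C.min(1)>90)&(np.hypot(P[:,0]-.52,P[:,1]+.183)<.06); print('collar',cv2.minEnclosingCircle(P[k,:2].astype(np.float32)))
m=atz(c,395,130,.068); a=atz(c,390,130,.068);print('mark',m)
k=(C[:,0]>150)&(C[:,2]<70)&(g[:,0]>385);print(P[k].mean(0),k.sum())
q=lambda u,v,z: atz(c,u,v,z)[:2]
# foot-plate right edge (400,70)-(388,181) at plate height ~? from depth
print(world(c,397,75),world(c,386,175))
```

```text
[ 0.51992338 -0.18079156  0.12242598] 1078 ((0.5198385715484619, -0.18127061426639557), (0.03970935940742493, 0.01610608398914337), 58.445960998535156)
axis -2.121647791430576
collar ((0.5208218097686768, -0.18142715096473694), 0.046848442405462265)
mark [ 0.56347135 -0.2131161   0.068     ]
[ 0.56358768 -0.21288844  0.06281023] 139
[ 0.603025   -0.17273404  0.00750627] [ 0.53903523 -0.26305881  0.00830484]
```

Request:
send_rows --motion '[[[0.69,0.18,0],[0,0,-0.07],1],[[0.69,0.18,0],[0,0,0],1],[[0.68,0.18,0],[0,0,0],1],[[0,0,0],[0,0,0],1],[[0,0,0],[0,0,0],1]]'

```text
time_s: 2.85
ee_pos: [0.519, -0.1818, 0.2053]
eef_rot: [-3.141, 0.0, 1.019]
force: [0.3, 0.6, 0.3]
grip_width: 0.0941
grip_force: 0.0
```

Request:
send_rows --motion '[[[0,0,0.6],[0,0,0],1],[[0,0,0.6],[0,0,0],1],[[0,0,0.6],[0,0,0],1],[[0,0,0.6],[0,0,0],1],[[0,0,0.6],[0,0,0],1],[[0,0,0.3],[0,0,0],1],[[0,0,0.3],[0,0,0],1],[[0,0,0],[0,0,0],1],[[0,0,0],[0,0,0],1]]'

```text
time_s: 3.75
ee_pos: [0.5197, -0.1815, 0.098]
eef_rot: [3.141, -0.0, 1.02]
force: [0.6, 0.9, -0.1]
grip_width: 0.0941
grip_force: 0.0
```

Request:
send_rows --motion '[[[0,0,0.03],[0,0,0],-1],[[0,0,0],[0,0,0],-1],[[0,0,0],[0,0,0],-1],[[0,0,0],[0,0,0],-1],[[0,0,0],[0,0,0],-1],[[0,0,0],[0,0,0],-1],[[0,0,0],[0,0,0],-1],[[0,0,0],[0,0,0],-1]]' --squeeze 50

```text
time_s: 4.55
ee_pos: [0.5196, -0.1811, 0.0965]
eef_rot: [-3.142, 0.0, 1.02]
force: [-0.9, -0.6, 0.6]
grip_width: 0.0335
grip_force: 0.0
```

Request:
send_rows --motion '[[[0,0,0],[0,0,0],-1],[[0,0,0],[0,0,0],-1],[[0,0,0],[0,0,0],-1],[[0,0,0],[0,0,0],-1],[[0,0,0],[0,0,0],-1]]'

```text
time_s: 5.05
ee_pos: [0.5196, -0.1811, 0.0965]
eef_rot: [-3.141, -0.0, 1.02]
force: [0.3, -0.6, -2.1]
grip_width: 0.0156
grip_force: 50.0
```

Request:
send_rows --motion '[[[0,0,0],[0,0,-0.8],-1],[[0,0,0],[0,0,-0.8],-1],[[0,0,0],[0,0,-0.8],-1],[[0,0,0],[0,0,-0.8],-1],[[0,0,0],[0,0,-0.8],-1],[[0,0,0],[0,0,-0.8],-1],[[0,0,0],[0,0,-0.8],-1],[[0,0,0],[0,0,-0.8],-1],[[0,0,0],[0,0,-0.8],-1],[[0,0,0],[0,0,-0.8],-1],[[0,0,0],[0,0,-0.8],-1],[[0,0,0],[0,0,-0.8],-1]]'

```text
time_s: 6.25
ee_pos: [0.5193, -0.181, 0.0965]
eef_rot: [-3.141, -0.001, 2.176]
force: [-1.1, 0.0, -0.9]
grip_width: 0.0157
grip_force: 50.0
```

Request:
send_rows --motion '[[[0,0,0],[0,0,-0.6],-1],[[0,0,0],[0,0,-0.6],-1],[[0,0,0],[0,0,-0.6],-1],[[0,0,0],[0,0,-0.6],-1],[[0,0,0],[0,0,-0.5],-1],[[0,0,0],[0,0,0],-1],[[0,0,0],[0,0,0],-1]]'

```text
time_s: 6.95
ee_pos: [0.5195, -0.1811, 0.0965]
eef_rot: [-3.142, -0.0, 2.518]
force: [-1.4, -0.4, -1.2]
grip_width: 0.0157
grip_force: 50.0
```

Run:
```python
from h import *
o=get_obs(); print(o['eef_rot'],o['ee_pos'],o['moment'],o['force'],o['qpos'])
c=grab('wrist'); a=c['pixels'][60:260,220:460,::-1]
s=grab('side')['pixels'][:,:,::-1]
cv2.imwrite('pics/w2.png',np.hstack([cv2.resize(c['pixels'][:,:,::-1],(480,300)),cv2.resize(s[230:320,275:371],(320,300),interpolation=cv2.INTER_CUBIC)]))
```

```text
[-3.14151018e+00 -2.08097457e-04  2.51797070e+00] [ 0.51952574 -0.18110959  0.09646617] [-0.12682547  0.11012413 -0.00482762] [-1.36724842 -0.41771908 -1.21309301] [-4.01986743e-01  4.14091490e-01  1.63544129e+00 -3.91052753e-05
  1.09228101e+00 -1.34914312e+00]
```

View pics/w2.png

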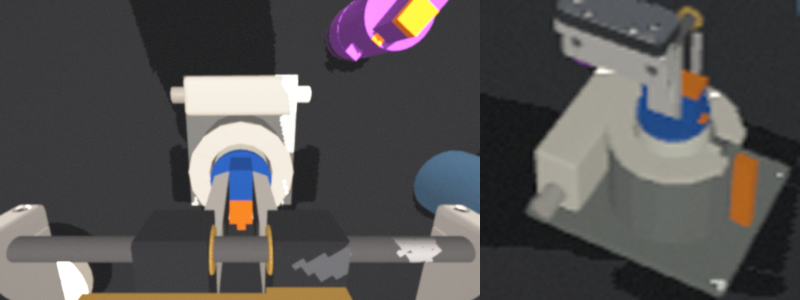

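The pointer at (240,212) now lies on the line from the valve block through the well, facing the mark, and the turn met no stop torque. Now I'll lift gently and check the force.

Request:
send_rows --motion '[[[0,0,-0.15],[0,0,0],-1],[[0,0,-0.15],[0,0,0],-1],[[0,0,-0.2],[0,0,0],-1],[[0,0,-0.2],[0,0,0],-1],[[0,0,0],[0,0,0],-1]]' --squeeze 58

```text
time_s: 7.55
ee_pos: [0.5201, -0.1813, 0.1187]
eef_rot: [3.141, 0.002, 2.52]
force: [0.8, -0.1, -3.7]
grip_width: 0.0156
grip_force: 58.0
```

Request:
send_rows --motion '[[[0,0,-0.4],[0,0,0],-1],[[0,0,-0.5],[0,0,0],-1],[[0,0,-0.6],[0,0,0],-1],[[0,0,-0.6],[0,0,0],-1],[[0,0,-0.6],[0,0,0],-1],[[0,0,-0.6],[0,0,0],-1],[[0,0,-0.6],[0,0,0],-1],[[0,0,-0.6],[0,0,0],-1],[[0,0,-0.5],[0,0,0],-1],[[0,0,0],[0,0,0],-1],[[0,0,0],[0,0,0],-1]]'

```text
time_s: 8.65
ee_pos: [0.5194, -0.1811, 0.2674]
eef_rot: [-3.142, -0.0, 2.52]
force: [0.9, 0.0, -4.0]
grip_width: 0.0155
grip_force: 58.0
```

Run:
```python
from h import *
s=grab('side')['pixels'][:,:,::-1]
cv2.imwrite('pics/s3.png',s)
```

```text
(no output)
```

View pics/s3.png

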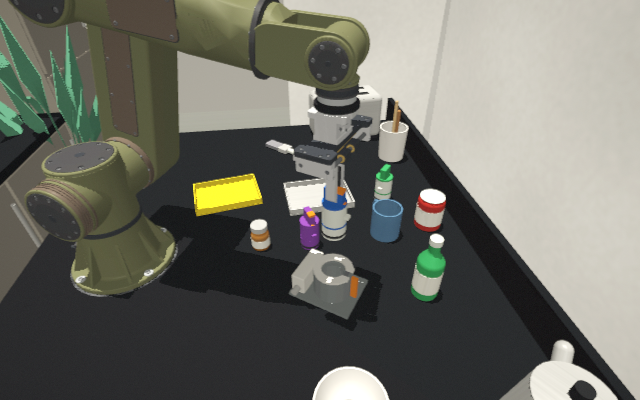

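The cartridge hangs clear of the housing at (335,215). I'll turn the wrist so that the tilt lies in the radial plane, then carry it over.

Request:
send_rows --motion '[[[0,0,0],[0,0,0.5],-1],[[0,0,0],[0,0,0.8],-1],[[0,0,0],[0,0,0.8],-1],[[0,0,0],[0,0,0.8],-1],[[0,0,0],[0,0,0.8],-1],[[0,0,0],[0,0,0.8],-1],[[0,0,0],[0,0,0.5],-1],[[0.3,0.07,0],[0,0,0],-1],[[0.5,0.11,0],[0,0,0],-1],[[0.6,0.14,0],[0,0,0],-1],[[0.6,0.14,0],[0,0,0],-1],[[0.6,0.14,0],[0,0,0],-1]]'

```text
time_s: 9.9
ee_pos: [0.5093, -0.0998, 0.2673]
eef_rot: [-3.141, -0.0, 1.922]
force: [0.6, -1.4, -2.9]
grip_width: 0.0154
grip_force: 58.0
```

Request:
send_rows --motion '[[[0.6,0.14,0],[0,0,0],-1],[[0.6,0.14,0],[0,0,0],-1],[[0.6,0.14,0],[0,0,0],-1],[[0.6,0.14,0],[0,0,0],-1],[[0.6,0.14,0],[0,0,0],-1],[[0.6,0.14,0],[0,0,0],-1],[[0.6,0.14,0],[0,0,0],-1],[[0.6,0.14,0],[0,0,0],-1],[[0.6,0.14,0],[0,0,0],-1],[[0.6,0.14,0],[0,0,0],-1],[[0.6,0.14,0],[0,0,0],-1],[[0.6,0.14,0],[0,0,0],-1]]'

```text
time_s: 11.1
ee_pos: [0.4824, 0.1202, 0.2674]
eef_rot: [-3.141, -0.0, 1.922]
force: [0.1, -0.3, -4.0]
grip_width: 0.0158
grip_force: 58.0
```

Request:
send_rows --motion '[[[0.6,0.14,0],[0,0,0],-1],[[0.5,0.1,0],[0,0,0],-1],[[0.3,0.05,0],[0,0,0],-1],[[0,0,0],[0,0,0],-1],[[0,0,0],[0,0,0],-1]]'

```text
time_s: 11.6
ee_pos: [0.4769, 0.1609, 0.2675]
eef_rot: [-3.141, 0.0, 1.921]
force: [0.4, -0.0, -3.0]
grip_width: 0.0157
grip_force: 58.0
```

Request:
send_rows --motion '[[[0.35,0,0.4],[0,0,0],-1],[[0,0,0.5],[0,0,0],-1],[[0,0,0.5],[0,0,0],-1],[[0,0,0.3],[-0.3,0,0],-1],[[0,0,0],[-0.8,0,0],-1],[[0,0,0],[-0.8,0,0],-1],[[0,0,0],[-0.8,0,0],-1],[[0,0,0],[-0.8,0,0],-1],[[0,0,0],[-0.8,0,0],-1],[[0,0,0],[-0.8,0,0],-1],[[0,0,0],[-0.8,0,0],-1],[[0,0,0],[-0.6,0,0],-1]]'

```text
time_s: 12.8
ee_pos: [0.4725, 0.1704, 0.2154]
eef_rot: [2.36, -0.0, 1.919]
force: [1.4, 0.9, -3.9]
grip_width: 0.0154
grip_force: 58.0
```

Request:
send_rows --motion '[[[0,0,0],[0,0,0],-1],[[0,0,0],[0,0,0],-1],[[0,0,0],[0,0,0],-1],[[0,0,0],[0,0,0],-1],[[0,0,0],[0,0,0],-1]]'

```text
time_s: 13.3
ee_pos: [0.4738, 0.171, 0.2166]
eef_rot: [2.362, -0.0, 1.92]
force: [0.3, -0.1, -2.9]
grip_width: 0.0157
grip_force: 58.0
```

Run:
```python
from h import *
o=get_obs(); z=R.from_euler('xyz',o['eef_rot']).as_matrix()[:,2]
print(o['ee_pos'],z,'foot',o['ee_pos']+.0885*z,np.degrees(np.arccos(-z[2])),o['joint_vel'])
s=grab('side')['pixels'][90:290,200:440,::-1]; t=grab('top')['pixels'][120:270,200:340,::-1]
cv2.imwrite('pics/s4.png',np.hstack([cv2.resize(s,(480,400)),cv2.resize(t,(320,400))]))
```

```text
[0.47375049 0.17095473 0.21660434] [ 0.66050617  0.2404722  -0.71126979] foot [0.53220528 0.19223652 0.15365696] 44.66167685995106 [-0.00063633 -0.00398926  0.00698327  0.00258995 -0.0027818  -0.00294966]
```

View pics/s4.png

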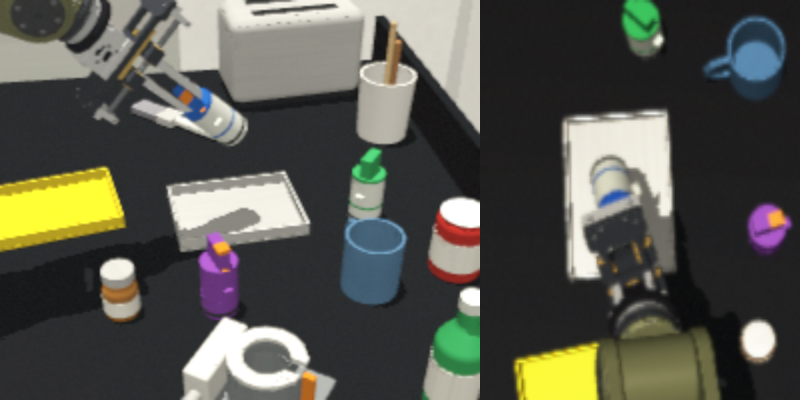

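The cartridge is held at about 45° with its foot over the middle of the steel tray, at (608,170) in the right panel. It is clear of everything and still.

```bash
python3 -c "
from station import *
print(hand_in())"
```

```text
the job is handed in; nothing more can be done
None
```

I turned the cartridge to the mark, drew it out, and handed the job in with it held still at about 45° over the steel tray, lower end about 0.15 m above the worktop and nothing else touched; the hand-in gave no verdict.

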